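# Secure the seed tote and gather the chestnuts in its orange corner

### The arm

A 6-joint arm with a two-finger parallel gripper is mounted at the origin on the work surface. World frame = base frame: x ahead of the robot, y to its left, z up, the work surface at z = 0. Lengths are in mm, angles in rad, forces in N, time in s.
With the tool pointing down it reaches from about 325 to 775 mm from the base axis. Payload 5.5 kg.
Tool frame: the origin (TCP) lies midway between the tips of the shut fingers; the grasp point (between the pads) lies 19 mm behind it; z points along the fingers, y is the line along which they close (so a half turn about z gives the same grasp; the last joint's range is limited). The gripper opens to 88 mm and grips with 3 to 60 N. Pads are 20 mm wide; open, the fingers measure 115 mm over their backs; the gripper's body (75 mm by 178 mm) begins 61 mm behind the grasp point.
Start: joints at [-0.057, 0.091, 1.231, -0, 1.82, -0.057], TCP at [600.014, -0.003, 222.631] pointing down, gripper open.
Joint ranges: [-2.87, 2.87], [-0.86, 2.18], [0.17, 2.46], [-1.51, 4.65], [0.06, 2.69], [-2.65, 2.65]. Speed limits (rad/s): [2.57, 2.57, 3.01, 3.14, 3.14, 3.14].

### API

Orientations are given as a unit quaternion [x, y, z, w].
In Python, from bench import r, imaging, ticket gives the robot as it stands. The module is installed in compiled form; this text tells all that it offers.
- The arm moves only by the tool jog_arm, never from a script. Its argument "series" is a list of rows, each a list of 7 numbers: the closure, from 0 (fully open) to 1 (shut), then the shift along the tool's x, y, z as a fraction of full scale, then the turn, a rotation vector about the tool's x, y, z as a fraction of full scale. A call has exactly 8 rows; each row is the pose to reach, as a shift and turn from the pose commanded when the call began, along the tool's axes at that moment; what a row does not reach only later rows make up. Full scale, the value 1, is 100 mm for a shift and pi/4 rad for a turn. A row lasts 1/10 s, in which the tool goes at most 50 mm and 8.59 degrees, less where a joint would pass 70% of its speed; a pose out of reach is approached as far as the arm can. A call with a number of a shift or a turn outside -1 to 1 is refused whole. A call with a gripper value outside its range is refused whole. The fingers move at their own pace and stop on an object; "force" is the grip in N (left out, the last holds). Time passes only in rows, so rows that repeat a pose let the fingers close, or fill a call up. It gives the time, the measured TCP pose, the force, the opening and the grip force at its end, in the units of the state.
- r.sense(): the state, without advancing time (a new reading comes with each control period).
- imaging.camera(name): name is "scene" or "side" or "wrist"; returns (picture, depth): 400x640x3 uint8, blue, green, red; 400x640 float32, mm along the optical axis (not along the pixel's ray), 0 where there is no reading.
- imaging.camera_model(name): a dict with "vfov" (degrees; the focal length in pixels is half the picture's height over the tangent of half this angle, whatever the lens; pixels are square), "cx", "cy" (the principal point, pixels), "rvec" (rotation vector, rad) and "tvec" (3), from world to camera coordinates, as OpenCV has them. Camera axes: x right, y down, z forward; pixel columns grow to the right and rows downward; lengths in mm; the calibration is good to about 2 mm. A picture is of the moment at which its call begins: read the wrist's pose just before it. camera_model takes no time and is no camera call; for the wrist camera it gives the pose at the moment of the call.
- ticket.job_done(): hands the job in; it is judged then, once.
The state is a dict: "clock": time; "joints": joint angles; "qd": joint speeds; "joint_efforts": joint torques, N m; "tool_pos": TCP position; "orientation": TCP orientation; "contact_force": force on the tool from outside, world axes, zero at the start; "torque": the same for the moment, N m; "opening": finger opening in mm; "grip_force": force on a finger pad.
Only numpy, scipy, OpenCV 4.12 (cv2) and the standard library are available. Lean on these libraries where they do the work, as an engineer would, in place of code of your own. Each camera call takes 0.05 s, during which the arm holds its last target. There are 200 camera calls.

### The job

Turn the red turnbutton fully across the clear lid of the grey seed tote while the tote stands on the table, so that the lid is secured. Then pick the tote up by its black handle, well clear of the table, and tilt it clearly (not on its side) so that all four chestnuts slide down into its orange corner; finish still holding it like that for the grower to inspect: tilted, motionless, in the air over the open middle of the table, touching nothing else there. Leave everything else on the table where it is.

Things in the scene. Friction and masses are not known exactly. Their poses are not given: they have to be found in the camera images.
- tote: Grey plastic seed tote, 220 (x) x 160 (y) mm outside, walls and floor 5 mm, wall tops 62 mm high, lips around the lid to 71 mm (232 x 174 mm over lips). Origin: centre of underside; z up. A turnbutton ledge at its -x end juts out to x = -146 mm, top 68 mm. Handle across the middle on posts at y = +-90 mm. All together about 0.6 kg (varies). Nuts slide easily in it (friction 0.13 to 0.20).
- handle (a point): Middle of the carrying handle: a black straight bar along the tote's y, 18 mm wide (tote x), 20 mm high, 170 mm free between its posts; this point is at its centre, 130 mm above the tote's underside, above the tote's centre; 53 mm of free room between bar and lid.
- corner (a point): The marked corner, inside: the tote's inner corner at +x, -y (x = 105, y = -75 mm in the tote), one nut radius above the inner floor. Outside, this corner is coloured orange; it is at the end away from the turnbutton. The inner floor runs from x = -105 to 105 and y = -75 to 75 mm.
- corner_foot (a point): The outside bottom point of the same orange corner: the lowest point of the tote when it is tilted that way (in the tote: x = 110, y = -80, z = 0 mm).
- turnbutton (a joint): Angle of the red turnbutton, rad: 0 = its bar lies along the ledge (the tote's y), clear of the lid; 1.57 = along the tote's x, one end across the lid's edge: secured. Grows counter-clockwise from above, stops at 0 and 1.57; turns stiffly (0.04 N m) and stays where it is left.
- button_grip (a point): On the turnbutton's pivot, mid-height of its bar: a red bar 56 mm long, 12 mm wide, 18 mm high, turning about its middle; bar underside 71 mm, top 89 mm above the tote's underside, pivot at tote x = -128 mm. The point's y axis lies along the bar. The ledge below it is 90 mm long across the tote.
- lid: Clear plastic lid, 221 x 160 x 5 mm, loose in the tote's mouth: it lies on the wall tops inside the lips, its +x edge under a lip. Origin: centre of its underside, 62 mm above the tote's underside.
- pot_near: Square black nursery pot with soil, 90 mm wide, 100 mm high, beside the tote; leave alone. Origin: centre of underside.
- pot_seedling: Square black nursery pot, 90 mm wide, 100 mm high, with a green seedling to about 180 mm; leave alone. Origin: centre of underside.
- notebook: Brown card notebook, 100 x 140 x 12 mm, lying flat; leave alone. Origin: centre of underside.
- pruners: Red-handled pruning shears lying flat, about 180 mm long, 18 mm high; leave alone. Origin near the pivot, on the underside.
- flask: Orange drinking flask with black cap, 74 mm across, 217 mm high; leave alone. Origin: centre of underside.
- label_box: Small blue box with white and yellow plant labels, 70 x 120 mm, 110 mm high with the labels; leave alone. Origin: centre of underside.
- nut0: Brown chestnut lying loose in the tote, 25 mm across, 19 mm high, 13 g. Origin: its centre.
- nut1: Brown chestnut lying loose in the tote, 25 mm across, 19 mm high, 13 g. Origin: its centre.
- nut2: Brown chestnut lying loose in the tote, 25 mm across, 19 mm high, 13 g. Origin: its centre.
- nut3: Brown chestnut lying loose in the tote, 25 mm across, 19 mm high, 13 g. Origin: its centre.

How it is judged (in metres and radians):
On the way:
1. the turnbutton lies across the lid (within 0.25 rad of straight) while the tote stands level on the table (value of joint turnbutton above 1.32 rad and height (world z) of tote below 0.008 m and angle between tote's own z axis and vertical below 0.06 rad), for 0.2 s.
At the end, for the whole second after the job is handed in: Gripper holds the tote still, orange corner over 30 mm up, handle within x < 0.74, |y| < 0.4 m, touching no bystander, tilted 0.3 to 1.05 rad; turnbutton within 0.25 rad of across; lid in place; each nut within 100 mm of the inner orange corner, at rest; bystanders moved under 30 mm (value of joint turnbutton above 1.32 rad and height (world z) of corner_foot above 0.03 m and angle between tote's own z axis and vertical between 0.3 and 1.05 rad and world x of handle below 0.74 m and world y of handle between -0.4 and 0.4 m and contact force between the fingers and tote above 1 N and distance between each of nut0, nut1, nut2, nut3 and corner below 0.1 m and linear speed of each of nut0, nut1, nut2, nut3, tote below 0.03 m/s and distance between lid and tote below 0.068 m and z of lid in the frame of tote above 0.058 m and angle between the z axis of lid and the z axis of tote, either way round below 0.06 rad and contact force between tote and pot_near below 0.1 N and contact force between tote and pot_seedling below 0.1 N and contact force between tote and notebook below 0.1 N and contact force between tote and pruners below 0.1 N and contact force between tote and flask below 0.1 N and contact force between tote and label_box below 0.1 N and distance of each of pot_near, pot_seedling, notebook, pruners, flask, label_box from where it was at the start of the episode below 0.03 m); the arm keeps its last pose, push and grip.
It fails at once if a bystander is disturbed (moved over 30 mm or tipped) (distance of any of pot_near, pot_seedling, notebook, pruners, flask, label_box from where it was at the start of the episode above 0.03 m or angle between any of pot_near, pot_seedling, notebook, pruners, flask, label_box's own z axis and vertical above 0.35 rad).
It fails at once if the tote is tipped onto its side (angle between tote's own z axis and vertical above 1.3 rad).
It also fails if it takes over 58 s, if anything falls off the work surface, if the arm or the gripper's body presses on something with over 40 N, if the wrist force passes 120 N, or if a joint passes its speed limit or range.

## Working session

There is one attempt and no reset: what is moved stays moved. The work goes in short steps, Python scripts to look and compute and a tool call to move; the robot and the scene stay as the last step left them, time stands still between calls to the robot, and variables do not carry over. Pictures are saved under pics/ and viewed, at most 10 in all, crops included, and the job is handed in when it is done.

Besides the shell and the picture viewer there is one more tool, called after "Emit:" by a JSON object that holds its "op" and its "data". jog_arm: Moves the arm, as the interface text tells. Shift numbers are shares of 100 mm and turn numbers shares of pi/4 rad, none past 1 either way. Its arguments: {"type":"object","properties":{"series":{"type":"array"},"force":{"type":"number"}},"required":["series"]}

```bash
mkdir -p pics && cat > h.py <<'E'
import numpy as np, cv2
from bench import r, imaging, ticket
def grab(n):
    m=imaging.camera_model(n); p,d=imaging.camera(n); return p,d,m
def cloud(d,m):
    f=d.shape[0]/2/np.tan(np.radians(m["vfov"])/2)
    v,u=np.mgrid[:d.shape[0],:d.shape[1]]
    c=np.stack([(u-m["cx"])/f*d,(v-m["cy"])/f*d,d],-1)
    R=cv2.Rodrigues(np.array(m["rvec"],float))[0]
    return (c-np.array(m["tvec"]).ravel())@R
def mask(p,lo,hi): return cv2.inRange(cv2.cvtColor(p,cv2.COLOR_BGR2HSV),lo,hi)>0
E
python3 - <<'E'
from h import *
for n in("scene","wrist"):
    p,d,m=grab(n); cv2.imwrite(f"pics/{n}0.png",p); np.savez(f"{n}0.npz",p=p,d=d); print(n,m,(d==0).mean())
    X=cloud(d,m); np.save(f"{n}0X.npy",X)
print(r.sense())
E
```

```text
scene {'vfov': 45.971139325763616, 'cx': 320.0353661258907, 'cy': 199.41290378587115, 'rvec': array([ 1.24068972,  2.12879197, -1.08135178]), 'tvec': array([ 303.2531717 , -197.80758592, 2170.10336767])} 0.0194140625
wrist {'vfov': 63.18566616292683, 'cx': 313.0494351591902, 'cy': 199.2294764139904, 'rvec': array([-2.85014059e+00, -2.58397665e-03,  1.01885910e-03]), 'tvec': array([-599.70395221,  -35.90242177,  390.70394465])} 0.00399609375
{'clock': 0.1, 'joints': array([-5.66963646e-02,  9.17615226e-02,  1.23173842e+00,  1.78829320e-05,
        1.81979589e+00, -5.66749870e-02]), 'qd': array([-0.00029485, -0.00267233, -0.00102584, -0.00060172, -0.00056231,
        0.0010778 ]), 'joint_efforts': array([ 2.46603209e-03, -4.47854412e+01, -4.07573140e+01,  6.99365954e-02,
        2.83264846e-02, -6.35370566e-05]), 'tool_pos': array([5.99740955e+02, 2.11708806e-02, 2.21648421e+02]), 'orientation': array([ 7.07112530e-01,  7.07100519e-01, -5.60617617e-04, -6.41087679e-04]), 'contact_force': array([-0.07604657,  0.41984224,  0.00333285]), 'torque': array([-0.00142115,  0.01690836, -0.00127305]), 'grip_force': 0.0, 'opening': 88.08872969266153}
```

View pics/scene0.png

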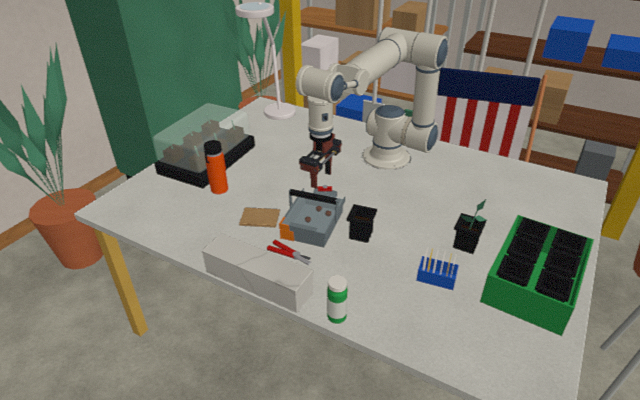

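View pics/wrist0.png

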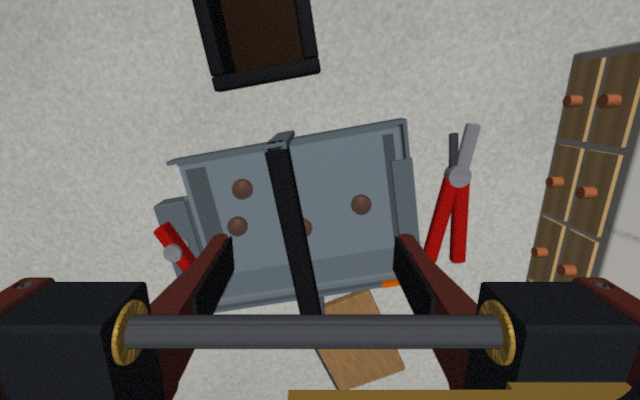

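The wrist view (right = +x, up = +y) shows the tote yawed about 10–15°. The handle runs from (278,150) to (315,310), the red button is near (173,252) and already partly turned, and the orange corner is at (392,284). pot_near is at (255,40), the pruners at (455,190) and the notebook at (360,340). In the scene view the tote is at (312,218).

```bash
python3 - <<'E'
from h import *
S=np.load("scene0.npz");XS=np.load("scene0X.npy");W=np.load("wrist0.npz");XW=np.load("wrist0X.npy")
hsv=cv2.cvtColor(W["p"],cv2.COLOR_BGR2HSV)
z=XW[...,2]; ok=W["d"]>0
def fit(m,n):
    P=XW[m]; c=cv2.minAreaRect(P[:,:2].astype(np.float32)); 
    vx,vy,_,_=cv2.fitLine(P[:,:2].astype(np.float32),cv2.DIST_L2,0,1,1).ravel()
    print(n,len(P),"med",np.median(P,0).round(1),"rect",np.round(c[0],1),np.round(c[1],1),round(c[2],1),"dir",np.degrees(np.arctan2(vy,vx)).round(1),"zr",np.percentile(P[:,2],[5,95]).round(1))
sub=np.zeros(z.shape,bool); sub[145:315,255:330]=1
fit(ok&sub&(hsv[...,2]<60)&(z>134)&(z<146),"handle")
red=((hsv[...,0]<6)|(hsv[...,0]>174))&(hsv[...,1]>150)&(hsv[...,2]>100)
s2=np.zeros(z.shape,bool); s2[200:300,130:230]=1
fit(ok&s2&red&(z>82)&(z<96),"button")
s3=np.zeros(z.shape,bool); s3[100:320,150:420]=1
fit(ok&s3&(z>64)&(z<76)&(hsv[...,1]>15),"rim")
fit(ok&(z>90)&(z<110)&(hsv[...,2]<80)&(np.mgrid[:400,:640][0]<95),"pot")
# scene heights
zs=XS[...,2]; g=cv2.cvtColor(S["p"],cv2.COLOR_BGR2HSV)
for n,(v0,v1,u0,u1) in dict(flask=(150,195,203,230),pot=(200,240,345,378),nb=(205,228,238,282),whitebox=(240,305,203,312),greenbottle=(275,322,325,350),labels=(250,288,416,460),pots=(198,250,450,488),tote=(185,245,278,347),pruners=(238,263,266,312),tray=(105,180,155,255)).items():
    P=XS[v0:v1,u0:u1].reshape(-1,3); P=P[P[:,2]>8]
    print(n,np.percentile(P,[2,50,98],0).round(0).tolist())
E
```

```text
handle 3779 med [583.6 -18.4 140.2] rect [584.7 -29.3] [ 18.4 153.6] 10.1 dir -79.8 zr [138.  141.4]
button 351 med [456.1 -52.4  89.1] rect [460.4 -61.8] [11.7 50.2] 28.7 dir -61.1 zr [87.2 90.4]
rim 29826 med [600.8 -27.8  67.5] rect [572.9 -42.2] [263.  180.9] 9.9 dir 10.5 zr [66.1 73.1]
pot 3885 med [548.7 111.2 100.2] rect [555.6 128. ] [89.5 68.7] 10.0 dir -1.0 zr [ 97.5 101.5]
flask [[421.0, -583.0, 12.0], [598.0, -486.0, 91.0], [623.0, -462.0, 204.0]]
pot [[510.0, 97.0, 11.0], [582.0, 142.0, 72.0], [603.0, 186.0, 104.0]]
nb [[597.0, -310.0, 8.0], [660.0, -237.0, 12.0], [722.0, -104.0, 67.0]]
whitebox [[758.0, -215.0, 10.0], [958.0, -23.0, 96.0], [983.0, 131.0, 105.0]]
greenbottle [[912.0, 217.0, 14.0], [950.0, 250.0, 105.0], [961.0, 271.0, 154.0]]
labels [[590.0, 393.0, 9.0], [653.0, 450.0, 37.0], [674.0, 512.0, 105.0]]
pots [[381.0, 447.0, 12.0], [452.0, 494.0, 81.0], [471.0, 533.0, 178.0]]
tote [[456.0, -129.0, 11.0], [612.0, -32.0, 68.0], [715.0, 56.0, 143.0]]
pruners [[690.0, -109.0, 9.0], [780.0, -18.0, 16.0], [918.0, 50.0, 104.0]]
tray [[250.0, -796.0, 18.0], [550.0, -617.0, 163.0], [624.0, -467.0, 215.0]]
```

Emit:
{"op": "jog_arm", "data": {"series": [[0.5, -0.15, -0.25, 0, 0, 0, -0.19], [0.5, -0.31, -0.5, 0, 0, 0, -0.38], [0.5, -0.47, -0.75, 0.1, 0, 0, -0.57], [0.5, -0.62, -1, 0.4, 0, 0, -0.638], [0.5, -0.62, -1, 0.4, 0, 0, -0.638], [0.5, -0.62, -1, 0.4, 0, 0, -0.638], [0.5, -0.62, -1, 0.4, 0, 0, -0.638], [0.5, -0.62, -1, 0.4, 0, 0, -0.638]]}}

```text
clock: 0.9
tool_pos: [501.6, -61.7, 184.7]
orientation: [0.51, 0.86, 0.001, 0.002]
contact_force: [0.3, 0.8, -1.5]
opening: 44.0
grip_force: 0.0
```

```bash
cat >> h.py <<'E'
from scipy.spatial.transform import Rotation as Ro
def rel(pos,q=None):
    s=r.sense(); R=Ro.from_quat(s["orientation"]); print("at",s["clock"],s["tool_pos"].round(1),R.as_matrix().round(2).tolist(),s["opening"].round(1),s["grip_force"],s["contact_force"].round(1))
    print("shift",(R.inv().apply(np.array(pos)-s["tool_pos"])/100).round(3))
    if q is not None: print("turn",((R.inv()*q).as_rotvec()/(np.pi/4)).round(3))
E
python3 - <<'E'
from h import *
p,d,m=grab("wrist"); cv2.imwrite("pics/w1.png",p); X=cloud(d,m)
hsv=cv2.cvtColor(p,cv2.COLOR_BGR2HSV)
red=((hsv[...,0]<6)|(hsv[...,0]>174))&(hsv[...,1]>150)&(hsv[...,2]>90)&(X[...,2]>82)&(X[...,2]<96)
P=X[red][:,:2].astype(np.float32); print(len(P),cv2.minAreaRect(P))
rel([460.5,-62,75])
E
```

```text
690 ((460.74615478515625, -63.72400665283203), (12.271240234375, 54.94267654418945), 29.71807861328125)Traceback (most recent call last):
  File "<stdin>", line 6, in <module>
  File "h.py", line 14, in rel
    s=r.sense(); R=Ro.from_quat(s["orientation"]); print("at",s["clock"],s["tool_pos"].round(1),R.as_matrix().round(2).tolist(),s["opening"].round(1),s["grip_force"],s["contact_force"].round(1))
                                                                                                                                ^^^^^^^^^^^^^^^^^^
AttributeError: 'float' object has no attribute 'round'
```

View pics/w1.png

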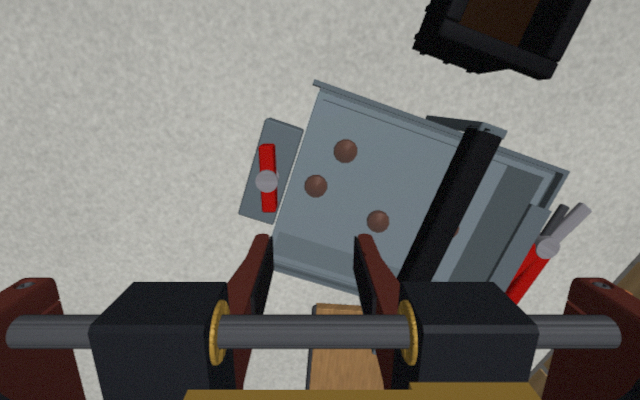

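The wrist view shows the whole red bar at (268,180), parallel to the fingers, pivoted on the ledge. Its centre is at about (460.7,-63).

Emit:
{"op": "jog_arm", "data": {"series": [[0.5, 0.18, -0.35, 0.1, 0, 0, 0], [0.5, 0.18, -0.35, 0.4, 0, 0, 0], [0.5, 0.18, -0.35, 0.75, 0, 0, 0], [0.5, 0.18, -0.35, 0.75, 0, 0, 0], [0.5, 0.18, -0.35, 0.75, 0, 0, 0], [0.5, 0.18, -0.35, 0.75, 0, 0, 0], [0.5, 0.18, -0.35, 0.75, 0, 0, 0], [0.5, 0.18, -0.35, 0.75, 0, 0, 0]]}}

```text
clock: 1.75
tool_pos: [461.5, -63.1, 109.2]
orientation: [0.51, 0.86, 0.0, 0.001]
contact_force: [0.6, -0.7, 0.1]
opening: 43.6
grip_force: 0.0
```

```bash
sed -i 's/s\["opening"\].round(1)/s["opening"]/' h.py && python3 - <<'E'
from h import *
p,d,m=grab("wrist"); X=cloud(d,m)
hsv=cv2.cvtColor(p,cv2.COLOR_BGR2HSV)
red=((hsv[...,0]<6)|(hsv[...,0]>174))&(hsv[...,1]>150)&(hsv[...,2]>90)&(X[...,2]>82)&(X[...,2]<96)
P=X[red][:,:2].astype(np.float32); print(len(P),cv2.minAreaRect(P))
rel([460.7,-63,75])
E
```

```text
1078 ((460.3971252441406, -63.954769134521484), (11.442384719848633, 55.76469802856445), 29.295804977416992)
at 1.8 [461.3 -63.2 108.8] [[-0.48, 0.88, 0.0], [0.88, 0.48, -0.0], [-0.0, 0.0, -1.0]] 43.90317494452544 0.0 [-0.7  0.3  0. ]
shift [ 0.005 -0.005  0.338]
```

Emit:
{"op": "jog_arm", "data": {"series": [[0.5, 0, -0.01, 0.15, 0, 0, 0], [0.5, 0, -0.01, 0.33, 0, 0, 0], [0.5, 0, -0.01, 0.33, 0, 0, 0], [0.5, 0, -0.01, 0.33, 0, 0, 0], [1, 0, -0.01, 0.33, 0, 0, 0], [1, 0, -0.01, 0.33, 0, 0, 0], [1, 0, -0.01, 0.33, 0, 0, 0], [1, 0, -0.01, 0.33, 0, 0, 0]], "force": 20}}

```text
clock: 2.6
tool_pos: [460.0, -63.5, 75.1]
orientation: [0.51, 0.86, 0.0, 0.0]
contact_force: [-0.4, 0.3, 0.8]
opening: 15.4
grip_force: 0.0
```

Emit:
{"op": "jog_arm", "data": {"series": [[1, 0, 0, 0, 0, 0, 0], [1, 0, 0, 0, 0, 0, 0], [1, 0, 0, 0, 0, 0, -0.17], [1, 0, 0, 0, 0, 0, -0.34], [1, 0, 0, 0, 0, 0, -0.51], [1, 0, 0, 0, 0, 0, -0.68], [1, 0, 0, 0, 0, 0, -0.85], [1, 0, 0, 0, 0, 0, -1]]}}

```text
clock: 3.4
tool_pos: [459.6, -64.0, 74.9]
orientation: [0.139, 0.99, -0.0, -0.0]
contact_force: [-1.9, -1.4, 2.4]
opening: 12.0
grip_force: 20.0
```

Emit:
{"op": "jog_arm", "data": {"series": [[1, 0, 0, 0, 0, 0, -0.15], [1, 0, 0, 0, 0, 0, -0.3], [1, 0, 0, 0, 0, 0, -0.45], [1, 0, 0, 0, 0, 0, -0.55], [1, 0, 0, 0, 0, 0, -0.6], [1, 0, 0, 0, 0, 0, -0.6], [1, 0, 0, 0, 0, 0, -0.6], [1, 0, 0, 0, 0, 0, -0.6]]}}

```text
clock: 4.2
tool_pos: [459.9, -63.7, 75.0]
orientation: [-0.093, 0.996, -0.0, 0.0]
contact_force: [-0.8, -1.6, 3.2]
opening: 11.7
grip_force: 20.0
```

Emit:
{"op": "jog_arm", "data": {"series": [[0.5, 0, 0, 0, 0, 0, 0], [0.5, 0, 0, 0, 0, 0, 0], [0.5, 0, 0, 0, 0, 0, 0], [0.5, 0, 0, 0, 0, 0, 0], [0.5, 0, 0, -0.3, 0, 0, 0], [0.5, 0, 0, -0.7, 0, 0, 0], [0.5, 0, 0, -1, 0, 0, 0], [0.5, 0, 0, -1, 0, 0, 0]]}}

```text
clock: 5.0
tool_pos: [461.7, -63.8, 179.9]
orientation: [-0.093, 0.996, -0.001, 0.004]
contact_force: [0.4, -0.2, 0.3]
opening: 43.7
grip_force: 0.0
```

```bash
python3 - <<'E'
from h import *
p,d,m=grab("wrist"); X=cloud(d,m); cv2.imwrite("pics/w2.png",p)
hsv=cv2.cvtColor(p,cv2.COLOR_BGR2HSV)
red=((hsv[...,0]<6)|(hsv[...,0]>174))&(hsv[...,1]>150)&(hsv[...,2]>90)&(X[...,2]>82)&(X[...,2]<96)
P=X[red][:,:2].astype(np.float32); print(len(P),cv2.minAreaRect(P))
b=(hsv[...,2]<60)&(X[...,2]>136)&(X[...,2]<144)
P=X[b][:,:2].astype(np.float32); print(len(P),cv2.minAreaRect(P))
rel([587,-40,200],Ro.from_euler("z",10,degrees=True)*Ro.from_quat([.7071068,.7071068,0,0]))
E
```

```text
579 ((460.22625732421875, -63.316776275634766), (55.04339599609375, 10.495613098144531), 10.535429954528809)
2828 ((585.4977416992188, -39.98033142089844), (19.161664962768555, 109.21846771240234), 10.544251441955566)
at 5.05 [460.9 -63.7 177. ] [[-0.98, -0.19, 0.0], [-0.19, 0.98, -0.0], [-0.0, -0.0, -1.0]] 43.96125239077238 0.0 [-0.1  1.1  0. ]
shift [-1.284 -0.002 -0.224]
turn [0.003 0.006 2.016]
```

View pics/w2.png

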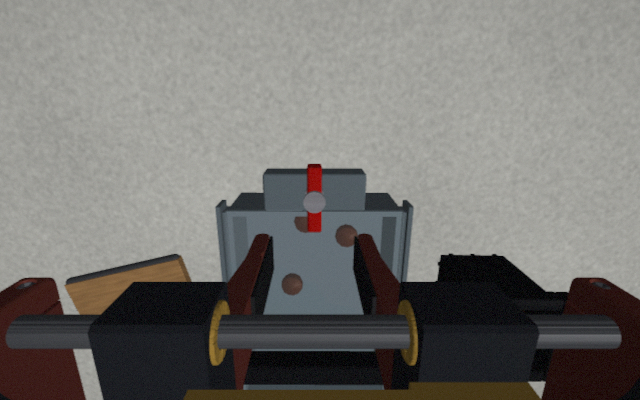

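The button lies across the lid at (314,200), on the same 10.5° line as the tote. Next I'll grasp the handle.

Emit:
{"op": "jog_arm", "data": {"series": [[0.4, -0.2, 0, -0.2, 0, 0, 0.17], [0.4, -0.4, 0, -0.25, 0, 0, 0.34], [0.4, -0.6, 0, -0.25, 0, 0, 0.51], [0.4, -0.8, 0, -0.25, 0, 0, 0.68], [0.4, -1, 0, -0.25, 0, 0, 0.85], [0.4, -1, 0, -0.25, 0, 0, 1], [0.4, -1, 0, -0.25, 0, 0, 1], [0.4, -1, 0, -0.25, 0, 0, 1]]}}

```text
clock: 5.85
tool_pos: [557.5, -44.9, 198.1]
orientation: [0.293, 0.956, -0.0, -0.001]
contact_force: [-0.4, 0.1, 0.2]
opening: 52.7
grip_force: 0.0
```

```bash
python3 - <<'E'
from h import *
rel([586.5,-40.4,180],Ro.from_euler("z",10.4,degrees=True)*Ro.from_quat([.7071068,.7071068,0,0]))
E
```

```text
at 5.85 [557.5 -44.9 198.1] [[-0.83, 0.56, -0.0], [0.56, 0.83, 0.0], [0.0, -0.0, -1.0]] 52.73939622932094 0.0 [-0.4  0.1  0.2]
shift [-0.215  0.2    0.18 ]
turn [-0.002 -0.002  1.011]
```

Emit:
{"op": "jog_arm", "data": {"series": [[0.4, -0.21, 0.2, 0, 0, 0, 0.17], [0.4, -0.21, 0.2, 0, 0, 0, 0.34], [0.4, -0.21, 0.2, 0, 0, 0, 0.51], [0.4, -0.21, 0.2, 0, 0, 0, 0.68], [0.4, -0.21, 0.2, 0.1, 0, 0, 0.85], [0.4, -0.21, 0.2, 0.2, 0, 0, 1], [0.4, -0.21, 0.2, 0.2, 0, 0, 1], [0.4, -0.21, 0.2, 0.2, 0, 0, 1]]}}

```text
clock: 6.65
tool_pos: [586.2, -40.3, 179.5]
orientation: [0.636, 0.771, -0.0, -0.0]
contact_force: [-0.6, -0.1, 0.0]
opening: 52.8
grip_force: 0.0
```

```bash
python3 - <<'E'
from h import *
p,d,m=grab("wrist"); X=cloud(d,m)
hsv=cv2.cvtColor(p,cv2.COLOR_BGR2HSV)
b=(hsv[...,2]<60)&(X[...,2]>136)&(X[...,2]<144); b[260:]=0
P=X[b][:,:2].astype(np.float32); print(len(P),cv2.minAreaRect(P))
rel([586.5,-40.4,111],Ro.from_euler("z",10.4,degrees=True)*Ro.from_quat([.7071068,.7071068,0,0]))
E
```

```text
4701 ((580.859130859375, -9.806549072265625), (17.399948120117188, 113.522216796875), 10.750114440917969)
at 6.7 [586.5 -40.3 180. ] [[-0.19, 0.98, 0.0], [0.98, 0.19, -0.0], [-0.0, 0.0, -1.0]] 52.355680336738345 0.0 [-0.3 -0.   0.5]
shift [-0.001 -0.001  0.69 ]
turn [0.    0.    0.012]
```

Emit:
{"op": "jog_arm", "data": {"series": [[0.4, 0, 0, 0.2, 0, 0, 0], [0.4, 0, 0, 0.45, 0, 0, 0], [0.4, 0, 0, 0.69, 0, 0, 0], [0.4, 0, 0, 0.69, 0, 0, 0], [1, 0, 0, 0.69, 0, 0, 0], [1, 0, 0, 0.69, 0, 0, 0], [1, 0, 0, 0.69, 0, 0, 0], [1, 0, 0, 0.69, 0, 0, 0]], "force": 60}}

```text
clock: 7.5
tool_pos: [587.3, -40.3, 112.1]
orientation: [0.638, 0.77, 0.001, 0.001]
contact_force: [1.1, -0.5, 0.0]
opening: 24.0
grip_force: 0.0
```

Emit:
{"op": "jog_arm", "data": {"series": [[1, 0, 0, 0, 0, 0, 0], [1, 0, 0, 0, 0, 0, 0], [1, 0, 0, 0, 0, 0, 0], [1, 0, 0, -0.05, 0, 0, 0], [1, 0, 0, -0.15, 0, 0, 0], [1, 0, 0, -0.3, 0, 0, 0], [1, 0, 0, -0.45, 0, 0, 0], [1, 0, 0, -0.6, 0, 0, 0]]}}

```text
clock: 8.3
tool_pos: [586.9, -40.2, 172.5]
orientation: [0.638, 0.77, 0.0, 0.0]
contact_force: [-0.2, -0.0, -4.7]
opening: 18.1
grip_force: 60.0
```

Emit:
{"op": "jog_arm", "data": {"series": [[1, 0, 0, -0.15, 0, 0, 0], [1, 0, 0, -0.3, 0, 0, 0], [1, 0, 0, -0.45, 0, 0, 0], [1, 0, 0, -0.6, 0, 0, 0], [1, 0, 0, -0.75, 0, 0, 0], [1, 0, 0, -0.9, 0, 0, 0], [1, 0, 0, -1, 0, 0, 0], [1, 0, 0, -1, 0, 0, 0]]}}

```text
clock: 9.1
tool_pos: [587.2, -40.3, 273.0]
orientation: [0.638, 0.77, 0.001, 0.001]
contact_force: [0.0, -0.4, -4.3]
opening: 17.6
grip_force: 60.0
```

```bash
python3 - <<'E'
from h import *
y=np.array([np.cos(.18),np.sin(.18),0]);
rel([480,-40,330],None)
for a,b in((.6,.4),(.6,.45)):
  q0=Ro.from_euler("z",10.4,degrees=True)*Ro.from_quat([.7071068,.7071068,0,0])
  T=Ro.from_euler("z",10.4,degrees=True); # body tilt: rotate +x' down by a, -y' down by b
  q=T*Ro.from_rotvec([b,a,0])*T.inv()*q0
  print(np.arccos((q*q0.inv()).as_matrix()[2,2]), (q*q0.inv()).apply(T.apply([105,-75,0])))
  rel([480,-40,330],q)
E
```

```text
at 9.1 [587.2 -40.3 273. ] [[-0.19, 0.98, 0.0], [0.98, 0.19, -0.0], [-0.0, 0.0, -1.0]] 17.623489626270153 59.99839425086975 [ 0.  -0.4 -4.3]
shift [ 0.202 -1.051 -0.574]
0.721110255092798 [ 87.32635641 -42.12004956 -85.1469841 ]
at 9.1 [587.2 -40.3 273. ] [[-0.19, 0.98, 0.0], [0.98, 0.19, -0.0], [-0.0, 0.0, -1.0]] 17.623489626270153 59.99839425086975 [ 0.  -0.4 -4.3]
shift [ 0.202 -1.051 -0.574]
turn [0.767 0.513 0.007]
0.7500000000000001 [ 85.83024087 -39.38576695 -87.93140004]
at 9.1 [587.2 -40.3 273. ] [[-0.19, 0.98, 0.0], [0.98, 0.19, -0.0], [-0.0, 0.0, -1.0]] 17.623489626270153 59.99839425086975 [ 0.  -0.4 -4.3]
shift [ 0.202 -1.051 -0.574]
turn [0.766 0.576 0.007]
```

Emit:
{"op": "jog_arm", "data": {"series": [[1, 0, 0, -0.15, 0, 0, 0], [1, 0.03, -0.15, -0.3, 0, 0, 0], [1, 0.06, -0.3, -0.45, 0, 0, 0], [1, 0.1, -0.5, -0.5, 0, 0, 0], [1, 0.14, -0.7, -0.5, 0, 0, 0], [1, 0.18, -0.87, -0.5, 0, 0, 0], [1, 0.2, -1, -0.5, 0, 0, 0], [1, 0.2, -1, -0.5, 0, 0, 0]]}}

```text
clock: 9.9
tool_pos: [483.6, -39.1, 320.8]
orientation: [0.638, 0.77, -0.0, 0.0]
contact_force: [1.0, 0.8, -5.1]
opening: 17.1
grip_force: 60.0
```

Emit:
{"op": "jog_arm", "data": {"series": [[1, 0, 0, 0, 0.05, 0.03, 0], [1, 0, 0, 0, 0.13, 0.09, 0], [1, 0, 0, 0, 0.22, 0.15, 0], [1, 0, 0, 0, 0.31, 0.21, 0], [1, 0, 0, 0, 0.4, 0.27, 0], [1, 0, 0, 0, 0.49, 0.33, 0], [1, 0, 0, 0, 0.58, 0.39, 0], [1, 0, 0, 0, 0.64, 0.43, 0]]}}

```text
clock: 10.7
tool_pos: [486.3, -39.6, 318.5]
orientation: [0.609, 0.734, -0.085, -0.287]
contact_force: [0.7, -0.0, -5.9]
opening: 17.6
grip_force: 60.0
```

```bash
python3 - <<'E'
from h import *
p,d,m=grab("wrist"); cv2.imwrite("pics/w3.png",p)
q,d,m=grab("side"); cv2.imwrite("pics/s3.png",q)
s=r.sense();print(s["tool_pos"],s["joints"].round(2),s["contact_force"],s["torque"])
E
```

```text
[486.45318917 -39.74619233 317.05405785] [-0.22  0.33  0.9   0.17  2.5  -0.3 ] [ 1.10794867 -0.74064427 -5.93413778] [-0.3904407  -0.93564375 -0.04203856]
```

View pics/w3.png

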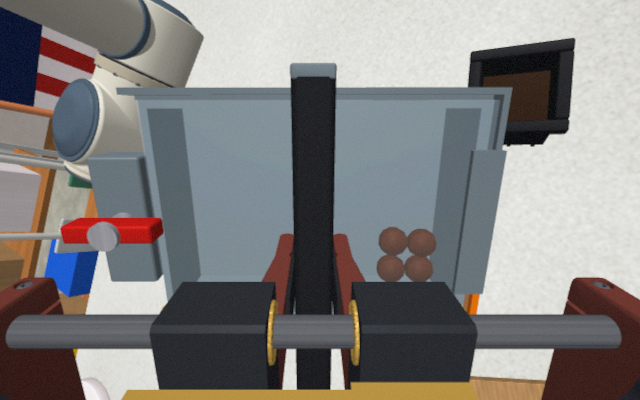

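View pics/s3.png

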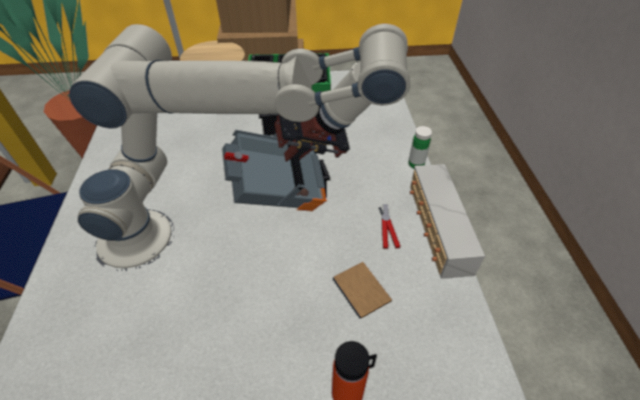

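The wrist view shows four nuts clustered at (405,253), towards the orange corner at (475,305). The button is across the lid at (105,230), and the side view shows the tote tilted in free air. I'll let it settle, then measure the nuts in the tote frame.

Emit:
{"op": "jog_arm", "data": {"series": [[1, 0, 0, 0, 0, 0, 0], [1, 0, 0, 0, 0, 0, 0], [1, 0, 0, 0, 0, 0, 0], [1, 0, 0, 0, 0, 0, 0], [1, 0, 0, 0, 0, 0, 0], [1, 0, 0, 0, 0, 0, 0], [1, 0, 0, 0, 0, 0, 0], [1, 0, 0, 0, 0, 0, 0]]}}

```text
clock: 11.6
tool_pos: [484.7, -39.2, 320.6]
orientation: [0.609, 0.735, -0.084, -0.286]
contact_force: [0.7, 0.4, -3.8]
opening: 18.0
grip_force: 60.0
```

```bash
python3 - <<'E'
from h import *
s=r.sense(); p,d,m=grab("wrist"); cv2.imwrite("pics/w4.png",p)
Rt=Ro.from_quat(s["orientation"]).as_matrix()
# tote axes: x=tool y, y=tool x, z=-tool z
B=np.stack([Rt[:,1],Rt[:,0],-Rt[:,2]],1); O=s["tool_pos"]-19*Rt[:,2]-130*B[:,2]
print("tilt",np.arccos(B[2,2]),"foot",O+B@[110,-80,0],"clock",s["clock"])
# real tilt from the lid/rim/handle depth: 
X=(cloud(d,m)-O)@B
hsv=cv2.cvtColor(p,cv2.COLOR_BGR2HSV)
g=X[70:280,180:280]; a=hsv[70:280,180:280]
print("handle end",np.median(X[85:200,305:325].reshape(-1,3),0),"lid/floor",np.percentile(g[...,2],[5,50,95]))
G=g[::6,::6].reshape(-1,3); A=np.c_[G[:,:2],np.ones(len(G))]; print("plane",np.linalg.lstsq(A,G[:,2],rcond=None)[0])
R=cv2.Rodrigues(np.array(m["rvec"],float))[0]; C=-R.T@np.array(m["tvec"]).ravel(); f=200/np.tan(np.radians(m["vfov"])/2)
br=((hsv[...,0]<15)&(hsv[...,1]>60)&(hsv[...,2]<140)).astype(np.uint8); br[:215]=0; br[285:]=0; br[:,:365]=0; br[:,450:]=0
c=cv2.HoughCircles(cv2.medianBlur(br*255,3),cv2.HOUGH_GRADIENT,1,20,param1=100,param2=7,minRadius=10,maxRadius=18)
for u,v,_ in c[0][:6]:
    D=B.T@(R.T@[(u-m["cx"])/f,(v-m["cy"])/f,1]); c0=B.T@(C-O)
    P=c0+D*(14.5-c0[2])/D[2]; print(u,v,P.round(1),np.linalg.norm(P[:2]-[105,-75]).round(1))
E
```

```text
tilt 0.6055822714824722 foot [527.32420543 -62.93958128 151.97740679] clock 11.6
handle end [  0.22169475  63.16421404 139.68881717] lid/floor [-398.9825507    66.54247935   69.29245364]
plane [  2.1732929   -1.00685376 205.55360611]
421.5 242.5 [ 94.  -38.   14.5] 38.6
419.5 267.5 [ 94.6 -62.1  14.5] 16.6
392.5 242.5 [ 68.8 -38.   14.5] 51.7
391.5 267.5 [ 69.7 -62.1  14.5] 37.6
```

```bash
python3 -c "
from bench import ticket
print(ticket.job_done())"
```

```text
the job is handed in; nothing more can be done
None
```

The job is handed in (no verdict came back): the turnbutton is fully across the lid, and the tote is held still in the air, tilted about 0.6 rad with its orange corner about 150 mm up. By my measurement all four nuts lie within about 52 mm of that corner.

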